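# Open the push-and-turn descaler jar in its bracket

## Task

Take the flat-sided white descaler jar, turn it so that its sides line up with the folded steel bracket and seat it, cap still locked on, fully down in the bracket, where it cannot turn. Then press the safety cap down, twist it anticlockwise (seen from above) until it is free, lift it off, and finish while still holding the cap in the gripper, level and a few centimetres straight above the open mouth, with the jar left standing in the bracket. Leave the other things on the shelf where they are.

Things in the scene. Friction and masses are not known exactly. Their poses are not given: they have to be found in the camera images.
- jar_mid (a point): White plastic jar, 0.27 to 0.53 kg: a block 66 mm long (x) by 50 mm wide (y) by 80 mm tall, a plain paper panel on each long side. This point is the middle of the block, 40 mm above its underside; z up. It fits the bracket either way round (half a turn is the same). The cap sits on its neck.
- jar_mouth (a point): Centre of the jar's mouth, at the top of its neck, 112 mm above the jar's underside, hidden in the cap at first. The neck is 29 mm across and rises 32 mm above the shoulder; axes as the jar's.
- cap_mid (a point): Round ribbed white cap, 48 mm across, 38 mm tall, 75 to 105 g, a loose part with a spring inside. This point is on its axis half-way up. Locked, it is 67 mm above the jar's middle point, its x axis within 0.1 rad of the jar's, and 8 mm of bare neck show below its rim. Gripped by its sides, it carries the jar and turns with it (up to 0.1 rad of play).
- cap_top (a point): Centre of the cap's flat top. Push-and-turn: the cap starts to sink at about 7 N, must sink over 5 mm (13 N) to turn, hard stop at 8 mm (17 N). Held down, it turns anticlockwise seen from above, not clockwise; it lifts off at 1.0 to 1.4 rad from locked (aim for 1.25; stop near 1.5). It clears the neck 24 mm above its locked height.
- bracket_floor (a point): Folded sheet-steel bracket screwed to the shelf, open on top, four upright tabs. This point: centre of its floor, 3 mm above the shelf, where the jar stands. Opening 72 mm (x) by 56 mm (y); tabs 34 mm high, then flared out up to 48 mm; screw feet reach 60 mm from the centre along x. Seated, the jar's middle is 40 mm above this point, long side along x.
- mug: Brown ceramic mug, 82 mm across, 92 mm tall, handle to its +y; origin under its centre. Leave alone.
- canister: Round brushed-steel tea canister, 98 mm across, 166 mm tall with its knob; origin under its centre. Leave alone.
- crate: Clear plastic crate with white snap lid, 158 by 240 mm (x by y), 110 mm tall; origin under its centre. Leave alone.
- tea_glass: Small tea glass, 60 mm across, 85 mm tall; origin under its centre. Leave alone.
- sugar_bowl: White sugar bowl, 100 mm across, 50 mm tall; origin under its centre. Leave alone.
- spice_jar: Small round glass spice jar with a steel lid, 48 mm across, 95 mm tall; origin under its centre. Leave alone.
There are look-alikes about, which are no part of the job. Leave any red look-alike of the part that bears jar_mid alone.

How it is judged:
On the way, in this order (a step that is already met when the one before it is completed fails the run):
1. the jar stands fully down in the bracket with the cap still locked on (z of jar_mid in the frame of bracket_floor below 0.0435 m and horizontal distance between jar_mid and bracket_floor below 0.006 m and angle between jar_mid's own z axis and vertical below 0.08 rad and angle between the x axis of jar_mid and the x axis of bracket_floor, either way round below 0.2 rad and angle between the x axis of cap_mid and the x axis of jar_mid, either way round below 0.3 rad and z of cap_mid in the frame of jar_mid below 0.071 m), for 0.2 s.
2. with the jar in the bracket, the cap is turned past its catch while held pressed down (z of jar_mid in the frame of bracket_floor below 0.0415 m and horizontal distance between jar_mid and bracket_floor below 0.006 m and angle between jar_mid's own z axis and vertical below 0.08 rad and angle between the x axis of jar_mid and the x axis of bracket_floor, either way round below 0.2 rad and angle between the x axis of cap_mid and the x axis of jar_mid, either way round above 0.55 rad and z of cap_mid in the frame of jar_mid below 0.0635 m), for 0.05 s.
At the end, for the whole second after the job is handed in: Jar upright in the bracket (3.5 mm of seated height, 6 mm of centre, 0.2 rad). The gripper holds the cap still and level (0.2 rad), clear of the jar, axis within 35 mm of the jar's, lower rim 10 to 120 mm above the mouth. Other things within 30 mm of their places (z of jar_mid in the frame of bracket_floor below 0.0435 m and horizontal distance between jar_mid and bracket_floor below 0.006 m and angle between jar_mid's own z axis and vertical below 0.08 rad and angle between the x axis of jar_mid and the x axis of bracket_floor, either way round below 0.2 rad and z of cap_mid in the frame of jar_mid between 0.101 and 0.211 m and horizontal distance between cap_mid and jar_mid below 0.035 m and angle between cap_mid's own z axis and vertical below 0.2 rad and contact force between the fingers and cap above 1 N and contact force between cap and jar below 0.05 N and linear speed of each of cap, jar below 0.03 m/s and distance of each of mug, canister, crate, tea_glass, sugar_bowl, spice_jar from where it was at the start of the episode below 0.03 m); the arm keeps its last pose, push and grip.
It fails at once if another thing on the shelf is shoved (over 30 mm) or knocked over (distance of any of mug, canister, crate, tea_glass, sugar_bowl, spice_jar from where it was at the start of the episode above 0.03 m or angle between any of mug, canister, crate, tea_glass, sugar_bowl, spice_jar's own z axis and vertical above 0.4 rad).
It fails at once if the jar is dropped or thrown (linear speed of jar above 1 m/s).
It fails at once if the jar is tipped over (angle between jar_mid's own z axis and vertical above 0.7 rad).
It also fails if it takes over 58 s, if anything falls off the work surface, if the arm or the gripper's body presses on something with over 40 N, if the wrist force passes 120 N, or if a joint passes its speed limit or range.

## Robot

A 6-joint arm with a two-finger parallel gripper is mounted at the origin on the work surface. World frame = base frame: x ahead of the robot, y to its left, z up, the work surface at z = 0. Lengths are in m, angles in rad, forces in N, time in s.
With the tool pointing down it reaches from about 0.375 to 0.9 m from the base axis. Payload 3.1 kg.
Tool frame: the origin (TCP) lies at the very end of the fingers, on their centre line; the grasp point (between the pads) lies 19 mm behind it (robot.hold_point_z is the z of the grasp point in the tool frame, in m); z points along the fingers, y is the direction in which the jaws open and shut (so a half turn about z gives the same grasp; the last joint's range is limited). The gripper opens to 87 mm and grips with 3 to 60 N. Pads are 19 mm wide; open, the fingers measure 117 mm over their backs; the gripper's body (75 mm by 190 mm) begins 51 mm behind the grasp point.
Start: joints at [-0.178, 0.527, 1.433, -0, 1.181, -0.178], TCP at [0.625, 0, 0.223] pointing down, gripper open.
Joint ranges: [-3.08, 3.08], [-0.75, 2.2], [0.22, 2.44], [-1.43, 4.57], [0, 2.65], [-2.85, 2.85]. Speed limits (rad/s): [2.79, 2.79, 3.14, 3.14, 3.14, 3.14].

## Interface

Orientations are given as a unit quaternion [x, y, z, w].
In Python, from rig import robot, viewer, spotter gives the robot as it stands.
- The arm moves only by the shell command python3 -m crank 'ROWS' [FORCE]. ROWS is text: rows parted by semicolons, each of 7 numbers parted by spaces: the turn, a rotation vector about the tool's x, y, z in units of 5 degrees (1.0 is 5 degrees), then the shift along the tool's x, y, z in units of 40 mm (1.0 is 40 mm), then the gripper's target within -1 to 1 (shut at 1, half-way at 0, fully open at -1). A call has 1 to 5 rows; each row shifts and turns the pose as measured when the row begins, along the tool's axes as they then stand; what a row does not reach is not made up. A row lasts 1/8 s, in which the tool goes at most 62.5 mm and 10.7 degrees, less where a joint would pass 70% of its speed; a pose out of reach is approached as far as the arm can. A call is refused whole if a number of a shift passes 1 or a number of a turn 1, either way. A call with a gripper value outside its range is refused whole. The fingers move at their own pace and stop on an object; FORCE is the grip in N (left out, the last holds). Time passes only in rows, so rows that do not move let the fingers close. It gives the time, the measured TCP pose, the force and the opening at its end, in the units of the state.
- robot.get_obs(): the state, without advancing time (a new reading comes with each control period).
- viewer.camera(name): name is "scene" or "side" or "wrist"; returns a dict with "img" (420x560x3 uint8, red, green, blue), "camera_matrix" (3x3 intrinsics, pixels), "distortion" ([k1, k2, p1, p2, k3] as OpenCV has them; the pictures are not rectified), "xyz" and "attitude" of the camera in the world. Camera axes: x right, y down, z forward; pixel columns grow to the right and rows downward; lengths in m; the calibration is good to about 2 mm. A picture is of the moment at which its call begins. There is no depth.
- robot.hand_in(): hands the job in, once; it reports no verdict.
Trained networks look in a picture, given as the dict that the camera call returned (one of the last four; its "shot" number tells which), for a name from the list of things; names that differ only in an ending like _2 or _b are one class to them, and where a whole thing is asked for, a point or a joint stands for the part that bears it (a point fixed in the world has none). Each returns a list of dicts, best first, with "score" (0 to 1); they miss things now and then, are a little off and sometimes report something else, mostly with a low value. They report only what shows in the picture. A call takes as long as a camera call. They do not tell look-alikes from the thing itself.
- spotter.boxes_of(name, picture): "at" ([x, y, z] in m, in the coordinates of the camera as it stood for that picture, good to about 4 mm: the middle of the surface that is visible of it).
The state is a dict: "time": time; "q": joint angles; "joint_velocities": joint speeds; "joint_torque": joint torques, N m; "position": TCP position; "tool_rot": TCP orientation; "ft_force": force on the tool from outside, world axes, zero at the start; "moment": the same for the moment, N m; "grip_width": finger opening in m.
Only numpy, scipy, OpenCV 4.12 (cv2) and the standard library are available. Lean on these libraries where they do the work, as an engineer would, in place of code of your own. Each camera call takes 0.05 s, during which the arm holds its last target.

## Working session

There is one attempt and no reset: what is moved stays moved. The work goes in short steps, Python scripts to look and compute and a shell command to move; the robot and the scene stay as the last step left them, time stands still between calls to the robot, and variables do not carry over. Pictures are saved under pics/ and viewed, and the job is handed in when it is done.

```bash
ls; mkdir -p pics; cat > h.py <<'E'
import numpy as np, cv2
from scipy.spatial.transform import Rotation as R
from rig import robot, viewer, spotter
def save(n,p): cv2.imwrite(f'pics/{n}.png',p['img'][:,:,::-1])
def Rm(p):
    a=np.array(p['attitude'],float)
    return a if a.shape==(3,3) else R.from_quat(a).as_matrix()
def w(p,at): return Rm(p)@np.array(at)+np.array(p['xyz'])
def ray(p,uv):
    d=cv2.undistortPoints(np.array([[uv]],float),p['camera_matrix'] if not isinstance(p['camera_matrix'],list) else np.array(p['camera_matrix']),np.array(p['distortion'],float))[0,0]
    return np.array(p['xyz']),Rm(p)@np.array([d[0],d[1],1.])
def onz(p,uv,z):
    o,d=ray(p,uv); return o+d*(z-o[2])/d[2]
def proj(p,X):
    r=Rm(p).T; t=-r@np.array(p['xyz'])
    return cv2.projectPoints(np.array(X,float).reshape(-1,1,3),cv2.Rodrigues(r)[0],t,np.array(p['camera_matrix'],float),np.array(p['distortion'],float))[0].reshape(-1,2)
E
python3 - <<'E'
from h import *
o=robot.get_obs();print({k:np.round(v,3) for k,v in o.items()})
for c in ['scene','side','wrist']:
    p=viewer.camera(c);save(c+'0',p);print(c,np.round(p['xyz'],3),p['attitude'])
    for n in ['jar_mid','cap_mid','bracket_floor','mug','canister','crate','tea_glass','sugar_bowl','spice_jar']:
        try:
            for d in spotter.boxes_of(n,p)[:3]:
                X=w(p,d['at']);print(n,round(d['score'],2),np.round(X,3),proj(p,X).round()[0])
        except Exception as e: print(n,e)
E
```

```text
pics
{'time': np.float64(0.0), 'q': array([-0.178,  0.528,  1.434, -0.   ,  1.181, -0.178]), 'joint_velocities': array([ 0.001, -0.   ,  0.003, -0.001,  0.002, -0.001]), 'joint_torque': array([-1.0000e-03, -4.4005e+01, -1.7659e+01,  6.3000e-02,  5.8000e-02,
       -0.0000e+00]), 'position': array([0.624, 0.   , 0.222]), 'tool_rot': array([ 0.707,  0.707, -0.001, -0.001]), 'ft_force': array([ 0.463, -0.109, -0.057]), 'moment': array([0.006, 0.035, 0.001]), 'grip_width': np.float64(0.087)}
scene [1.309 0.719 1.075] [ 0.38371759  0.83540884 -0.36113736 -0.15630962]
jar_mid 0.98 [0.44  0.313 0.074] [381. 250.]
jar_mid 0.94 [0.584 0.326 0.071] [356. 283.]
jar_mid 0.78 [0.568 0.205 0.051] [323. 262.]
cap_mid 0.61 [0.559 0.196 0.125] [324. 241.]
bracket_floor 0.66 [ 0.551 -0.165  0.015] [237. 212.]
bracket_floor 0.63 [ 0.364 -0.425  0.03 ] [222. 153.]
mug 0.56 [0.738 0.02  0.058] [235. 264.]
canister 0.89 [0.786 0.265 0.137] [289. 303.]
crate 0.92 [ 0.773 -0.258  0.112] [159. 213.]
crate 0.47 [0.488 0.423 0.065] [406. 282.]
tea_glass 0.88 [ 0.439 -0.01   0.062] [294. 204.]
sugar_bowl 0.88 [
[... 483 characters left out ...]
86. 207.]
mug 0.57 [0.721 0.043 0.061] [222. 223.]
canister 0.78 [0.752 0.286 0.103] [190. 254.]
crate 0.56 [ 0.733 -0.198  0.09 ] [234. 181.]
crate 0.4 [ 0.542 -0.149  0.021] [286. 208.]
tea_glass 0.7 [0.428 0.006 0.062] [315. 222.]
sugar_bowl 0.89 [ 0.375 -0.428  0.038] [336. 172.]
sugar_bowl 0.6 [0.425 0.003 0.06 ] [316. 222.]
sugar_bowl 0.42 [0.546 0.205 0.12 ] [269. 237.]
spice_jar 0.74 [0.465 0.43  0.065] [288. 307.]
wrist [0.625 0.07  0.385] [ 9.91605029e-01  2.65862568e-04 -1.54215563e-04  1.29303408e-01]
jar_mid 0.78 [0.552 0.157 0.052] [200.  22.]
mug 0.57 [0.737 0.017 0.049] [396. 178.]
crate 0.88 [ 0.716 -0.187  0.003] [354. 331.]
tea_glass 0.81 [ 0.421 -0.014  0.056] [ 80. 210.]
```

View pics/scene0.png

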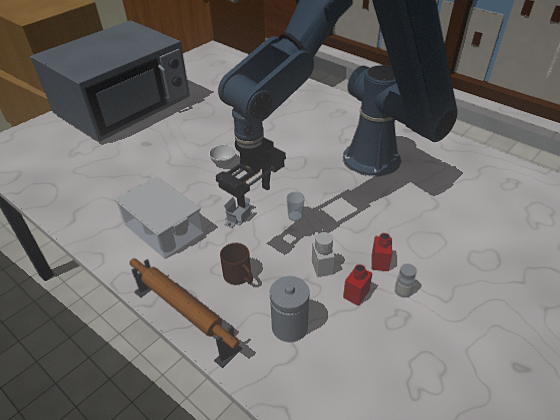

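View pics/side0.png

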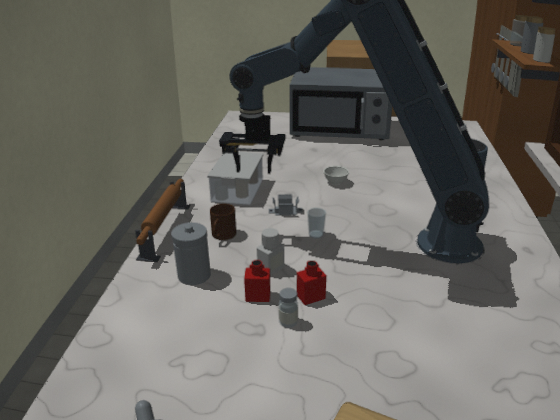

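View pics/wrist0.png

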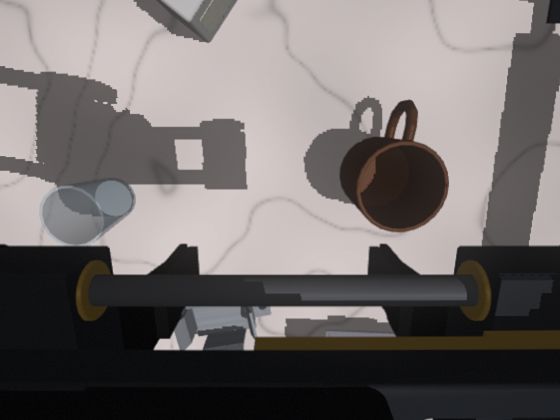

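```bash
python3 - <<'E'
import cv2
a=cv2.imread('pics/scene0.png')[190:320,270:430]; b=cv2.imread('pics/side0.png')[200:330,210:350]
cv2.imwrite('pics/crop0.png',cv2.hconcat([cv2.resize(a,(400,325),interpolation=2),cv2.resize(b,(350,325),interpolation=2)]))
E
```

```text
(no output)
```

View pics/crop0.png

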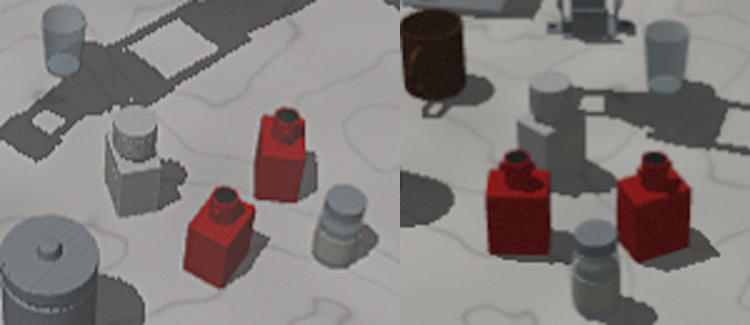

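The candidates for the jar are the white one with a cap (scene (323,255)) and two red ones (scene (356,285), (381,252)). The white one fits: it is white, flat-sided and has its white cap on. The crop confirms that. The red ones are the look-alikes. The bracket is at scene (237,212). Next I bring the wrist camera over the jar.

```bash
python3 -m crank '0 0 0 1 -1 -0.4 -1; 0 0 0 1 -1 -0.4 -1; 0 0 0 0.3 0 -0.2 -1; 0 0 0 0 0 0 -1'
python3 - <<'E'
from h import *
for c in ['wrist','scene','side']:
    p=viewer.camera(c);save(c+'1',p);print(c,np.round(p['xyz'],3))
    for n in ['jar_mid','cap_mid','bracket_floor']:
            for d in spotter.boxes_of(n,p)[:3]:
                X=w(p,d['at']);print(n,round(d['score'],2),np.round(X,3),proj(p,X).round()[0])
E
```

```text
time: 2.0
position: [0.5442, 0.0934, 0.2631]
tool_rot: [0.708, 0.706, 0.0, 0.001]
ft_force: [0.0, -0.3, -0.1]
grip_width: 0.087
wrist [0.544 0.164 0.425]
jar_mid 0.91 [0.415 0.277 0.032] [158.  10.]
jar_mid 0.65 [0.544 0.172 0.08 ] [282. 114.]
cap_mid 0.84 [0.55  0.191 0.129] [289.  88.]
scene [1.309 0.719 1.075]
jar_mid 0.85 [0.572 0.205 0.054] [322. 263.]
jar_mid 0.75 [0.587 0.325 0.07 ] [355. 284.]
jar_mid 0.31 [ 0.55  -0.165  0.017] [237. 211.]
cap_mid 0.56 [0.56  0.198 0.125] [324. 241.]
bracket_floor 0.57 [ 0.546 -0.165  0.017] [238. 211.]
side [0.353 1.395 0.88 ]
jar_mid 0.71 [0.557 0.34  0.063] [258. 283.]
jar_mid 0.62 [0.417 0.32  0.06 ] [311. 283.]
jar_mid 0.62 [ 0.544 -0.151  0.021] [285. 207.]
cap_mid 0.84 [0.543 0.206 0.118] [270. 238.]
bracket_floor 0.75 [ 0.543 -0.15   0.019] [285. 208.]
```

View pics/wrist1.png

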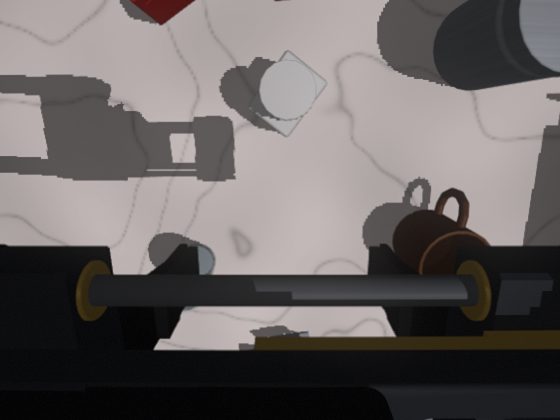

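```bash
python3 - <<'E'
import cv2
a=cv2.imread('pics/scene1.png')[180:250,190:290]; b=cv2.imread('pics/side1.png')[170:240,240:340]
cv2.imwrite('pics/crop1.png',cv2.hconcat([cv2.resize(a,(400,280),interpolation=2),cv2.resize(b,(400,280),interpolation=2)]))
E
```

```text
(no output)
```

View pics/crop1.png

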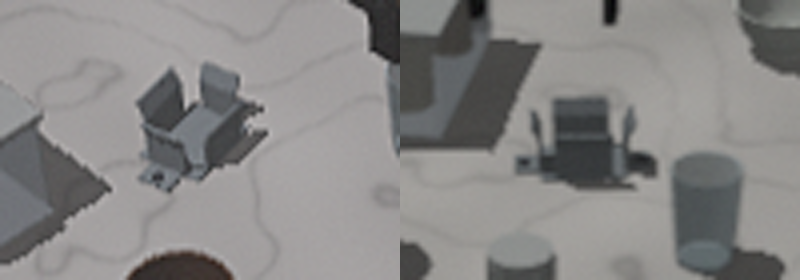

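The wrist view shows the cap top at (288,90) and the shoulder corners at about (289,50), (327,84), (286,136) and (249,105), so the jar is yawed by tens of degrees. I'll enlarge it and fit.

```bash
cat >> h.py <<'E'
def load(n): 
    import pickle; return pickle.load(open(f'pics/{n}.pkl','rb'))
def keep(n,p):
    import pickle; pickle.dump(p,open(f'pics/{n}.pkl','wb')); save(n,p)
def jar3d(x,y,yaw,z0=0.):
    c,s=np.cos(yaw),np.sin(yaw)
    P=lambda a,b,z:[x+c*a-s*b,y+s*a+c*b,z0+z]
    top=[P(a,b,.08) for a,b in [(.033,.025),(-.033,.025),(-.033,-.025),(.033,-.025)]]
    bot=[[q[0],q[1],z0] for q in top]
    ct=[P(.024*np.cos(t),.024*np.sin(t),.126) for t in np.linspace(0,2*np.pi,40)]
    cb=[[q[0],q[1],z0+.088] for q in ct]
    return top,bot,ct,cb
def overlay(img,p,polys,box,k,col=(0,0,255)):
    u0,v0,u1,v1=box
    im=cv2.resize(img[v0:v1,u0:u1,::-1],None,fx=k,fy=k,interpolation=cv2.INTER_CUBIC)
    for Q in polys:
        q=(proj(p,Q)+.5-[u0,v0])*k
        cv2.polylines(im,[q.astype(np.int32).reshape(-1,1,2)],True,col,1)
    return im
E
python3 - <<'E'
from h import *
p=viewer.camera('wrist');keep('w2',p)
im=p['img'][40:150,230:345,::-1]
cv2.imwrite('pics/w2c.png',cv2.resize(im,None,fx=5,fy=5,interpolation=2))
# corner rays at z=.08
for uv in [(289,50),(327,84),(286,136),(249,105)]: print(onz(p,uv,.08).round(4))
print(onz(p,(288,90),.126))
E
```

```text
[0.549  0.2287 0.08  ]
[0.5853 0.1987 0.08  ]
[0.5461 0.1504 0.08  ]
[0.5104 0.1798 0.08  ]
[0.547559   0.18930435 0.126     ]
```

View pics/w2c.png

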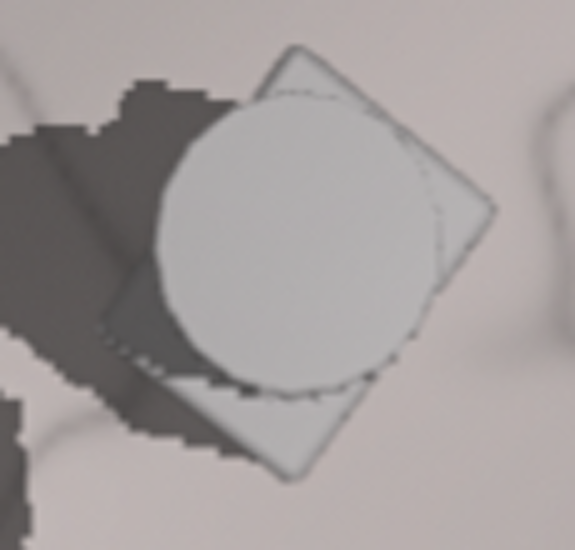

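```bash
python3 - <<'E'
from h import *
from scipy.optimize import least_squares
p=load('w2')
obs=np.array([(289.1,48.7),(328.7,81.3),(288.1,136),(250.3,104.5)])
best=None
for y0 in np.arange(0,3.1,.4):
    def f(v):
        q=proj(p,jar3d(*v)[0]); return (q-obs).ravel()
    for s in range(4):
        g=lambda v:(np.roll(proj(p,jar3d(*v)[0]),s,0)-obs).ravel()
        for flip in [0]:
            r=least_squares(g,[.548,.19,y0])
            if best is None or r.cost<best.cost: best=r
v=best.x; v[2]=(v[2]+np.pi/2)%np.pi-np.pi/2; print(v,best.cost,best.fun.round(1),np.degrees(v[2]))
cv2.imwrite('pics/w2o.png',overlay(p['img'],p,jar3d(*v),(230,40,345,150),5))
E
```

```text
[0.54935837 0.18907399 1.07105481] 5317.729482108625 [ 40.1  27.1 -45.9 -32.8 -37.6 -22.7  45.2  33.8] 61.36692042803893
```

View pics/w2o.png

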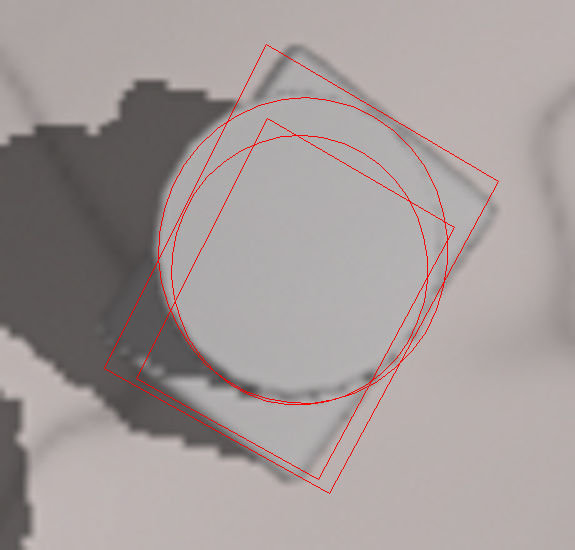

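```bash
cat > fit.py <<'E'
from h import *
from scipy.optimize import least_squares
p=load('w2')
obs=np.array([(289.1,48.7),(328.7,81.3),(288.1,136),(250.3,104.5)])[::-1]
best=None
for y0 in np.arange(0,3.1,.4):
    for s in range(4):
        g=lambda v:(np.roll(proj(p,jar3d(*v)[0]),s,0)-obs).ravel()
        r=least_squares(g,[.548,.19,y0])
        if best is None or r.cost<best.cost: best=r
v=best.x; v[2]=(v[2]+np.pi/2)%np.pi-np.pi/2; print(v,best.cost,best.fun.round(1),np.degrees(v[2]))
cv2.imwrite('pics/w2o2.png',overlay(p['img'],p,jar3d(*v),(230,40,345,150),5))
E
python3 fit.py
```

```text
[0.54891336 0.19024474 0.91475508] 10.18414917420669 [-2.7  1.   0.4  1.6  2.2 -0.   0.1 -2.2] 52.41160518190209
```

View pics/w2o2.png

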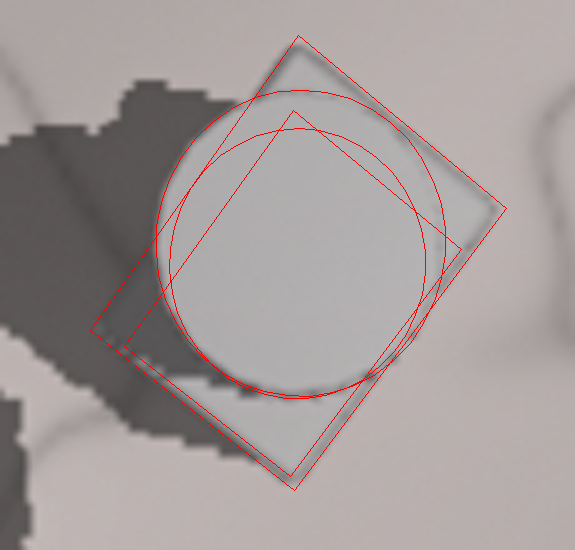

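```bash
python3 -m crank '0 0 0 -1 0 0 -1; 0 0 0 -1 0 0 -1;0 0 0 -1 0 0 -1;0 0 0 -1 0 0 -1;0 0 0 -1 0 0 -1'; python3 -m crank '0 0 0 -1 0 0 -1; 0 0 0 -1 0 0 -1;0 0 0 -0.8 0 0 -1;0 0 0 0 0 0 -1'; python3 - <<'E'
from h import *
p=viewer.camera('wrist');keep('w3',p); print(p['xyz'])
E
```

```text
time: 3.28
position: [0.5434, -0.1098, 0.2622]
tool_rot: [0.706, 0.708, 0.0, -0.0]
ft_force: [0.9, 0.2, -0.5]
grip_width: 0.0876
time: 3.78
position: [0.5437, -0.2287, 0.2623]
tool_rot: [0.707, 0.707, 0.0, 0.001]
ft_force: [0.8, 0.6, 0.8]
grip_width: 0.087
[ 0.54380722 -0.15843688  0.42453824]
```

View pics/w3.png

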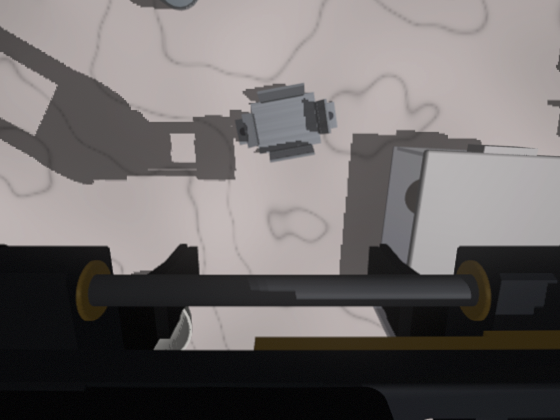

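The jar fit is x=0.549, y=0.1895, yaw about 52.4°. The bracket shows at (285,122) in the wrist picture, slightly turned, so I'll enlarge it and fit that too.

```bash
cat >> h.py <<'E'
def br3d(x,y,yaw):
    c,s=np.cos(yaw),np.sin(yaw)
    P=lambda a,b,z:[x+c*a-s*b,y+s*a+c*b,z]
    r=lambda A,B,z:[P(a,b,z) for a,b in [(A,B),(-A,B),(-A,-B),(A,-B)]]
    return [r(.036,.028,.003),r(.036,.028,.037),[P(.06,0,.003),P(-.06,0,.003)]]
E
python3 - <<'E'
from h import *
p=load('w3')
im=overlay(p['img'],p,[],(225,75,345,170),6); cv2.imwrite('pics/w3c.png',im)
v=(*onz(p,(285,121),.003)[:2],np.radians(7)); print(v)
cv2.imwrite('pics/w3o.png',overlay(p['img'],p,br3d(*v),(225,75,345,170),6))
E
```

```text
(np.float64(0.546645645318809), np.float64(-0.15642020389696407), np.float64(0.12217304763960307))
```

View pics/w3c.png

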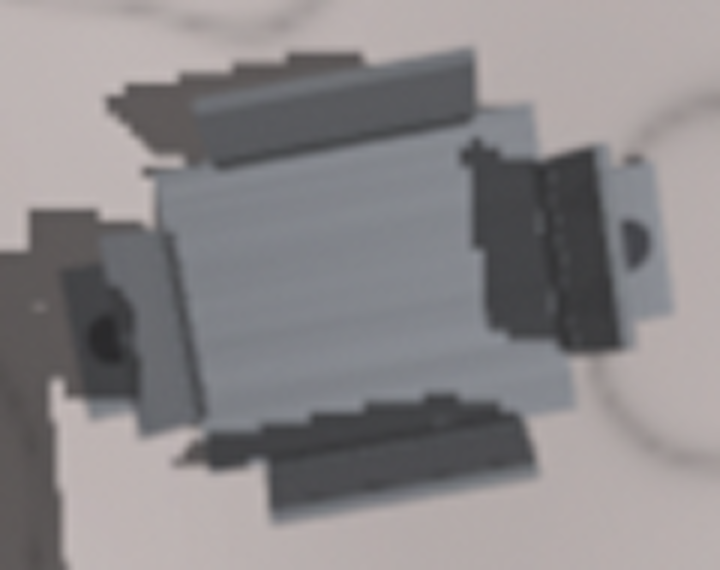

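View pics/w3o.png

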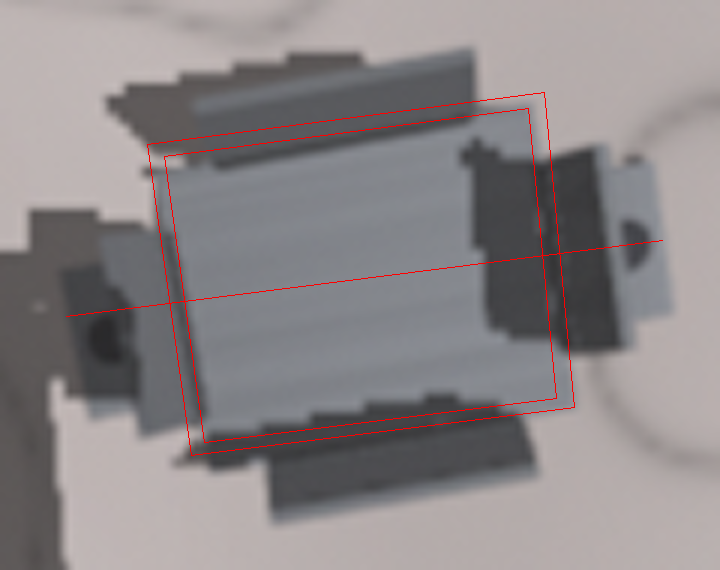

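```bash
python3 - <<'E'
from h import *
p=load('w3')
v=(*onz(p,(285.8,121.2),.003)[:2],np.radians(9.6)); print(v)
cv2.imwrite('pics/w3o2.png',overlay(p['img'],p,br3d(*v),(225,75,345,170),6))
E
```

```text
(np.float64(0.5476043946909438), np.float64(-0.15665218700477992), np.float64(0.16755160819145562))
```

View pics/w3o2.png

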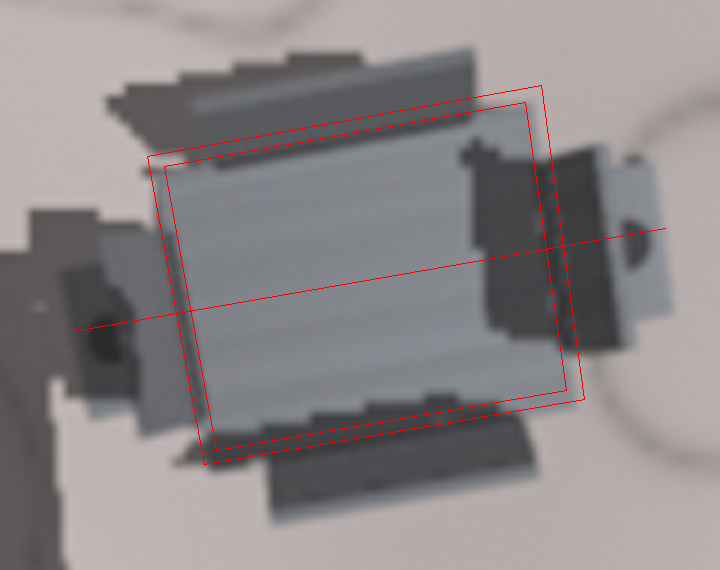

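Bracket: centre (0.547, -0.158), yaw about 0.165 rad. The jar has to turn about 43° clockwise. I go back to the jar.

```bash
python3 -m crank '0 0 0 1 0.1 0 -1; 0 0 0 1 0 0 -1;0 0 0 1 0 0 -1;0 0 0 1 0 0 -1;0 0 0 1 0 0 -1'; python3 -m crank '0 0 0 1 0 0 -1; 0 0 0 1 0 0 -1;0 0 0 1 0 0 -1;0 0 0 1 0 0 -1;0 0 0 1 0 0 -1'; python3 -m crank '0 0 0 0.2 0 0 -1; 0 0 0 0 0 0 -1'; python3 -c "
from h import *
print(robot.get_obs()['q'].round(3))
p=viewer.camera('scene');keep('s4',p)"
```

```text
time: 4.45
position: [0.546, -0.0179, 0.2623]
tool_rot: [0.707, 0.707, 0.001, -0.001]
ft_force: [0.9, -0.0, 0.4]
grip_width: 0.087
time: 5.08
position: [0.5396, 0.1962, 0.264]
tool_rot: [0.704, 0.71, 0.001, -0.003]
ft_force: [1.0, 0.2, 0.2]
grip_width: 0.0868
time: 5.32
position: [0.537, 0.2085, 0.2641]
tool_rot: [0.702, 0.713, 0.001, -0.004]
ft_force: [-1.1, 0.3, 0.6]
grip_width: 0.0871
[0.173 0.416 1.508 0.008 1.22  0.155]
```

```bash
python3 -m crank '0 0 0 -0.46 0.3 0 -1; 0 0 0 0 0 1 -1; 0 0 0 0 0 1 -1; 0 0 0 0 0 0 -1'; python3 - <<'E'
from h import *
o=robot.get_obs();print(o['position'].round(4),R.from_quat(o['tool_rot']).as_matrix().round(3))
p=viewer.camera('scene');keep('s5',p)
q=viewer.camera('side');keep('d5',q)
J=(.549,.1895,.915)
a=overlay(p['img'],p,jar3d(*J),(270,170,370,290),4);b=overlay(q['img'],q,jar3d(*J),(220,170,320,290),4)
cv2.imwrite('pics/c5.png',cv2.hconcat([a,b]))
E
```

```text
time: 5.88
position: [0.5542, 0.1816, 0.1836]
tool_rot: [0.704, 0.71, 0.002, -0.001]
ft_force: [-0.3, -0.9, 0.3]
grip_width: 0.0869
[0.5542 0.1816 0.1836] [[-0.008  1.     0.002]
 [ 1.     0.008  0.005]
 [ 0.005  0.002 -1.   ]]
```

View pics/c5.png

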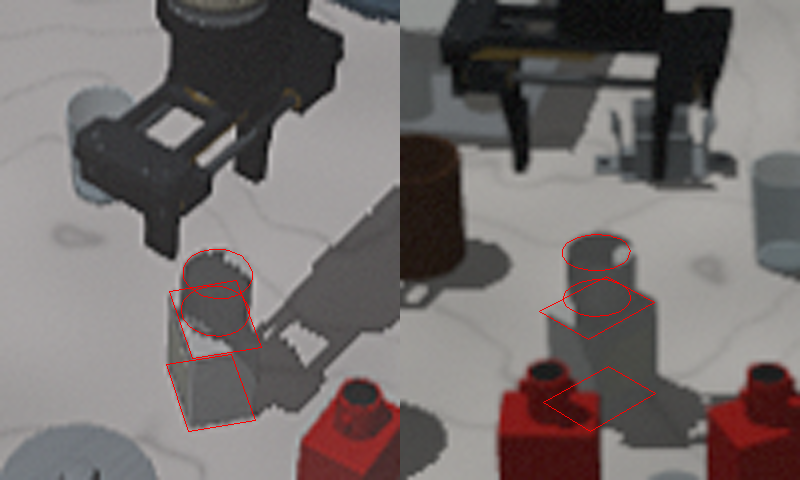

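```bash
python3 -m crank '0 0 0 0.18 -0.12 0.6 -1; 0 0 0 0 0 0.7 -1; 0 0 0 0 0 0 -1'
```

```text
time: 6.35
position: [0.5587, 0.189, 0.1408]
tool_rot: [0.705, 0.709, 0.011, 0.006]
ft_force: [-0.9, 0.4, -0.4]
grip_width: 0.0868
```

```bash
cat > go.py <<'E'
import sys
from h import *
o=robot.get_obs()
# args: x y z yaw(deg of tool-y axis from world x... closing dir)
x,y,z,a=map(float,sys.argv[1:5]); a=np.radians(a)
T=R.from_quat(o['tool_rot']); ty=np.array([np.cos(a),np.sin(a),0]); tz=np.array([0,0,-1.]); tx=np.cross(ty,tz)
G=R.from_matrix(np.c_[tx,ty,tz])
t=o['time']
print('t',round(float(t),2),'pos',o['position'].round(4),'closing deg',np.degrees(np.arctan2(*T.as_matrix()[[1,0],1])).round(1),'grip',round(float(o['grip_width']),4),'F',o['ft_force'].round(1),'M',o['moment'].round(2),'q6',o['q'][5].round(2))
print('turn total',((T.inv()*G).as_rotvec(degrees=True)/5).round(2),'shift total',(T.inv().apply(np.array([x,y,z])-o['position'])/.04).round(2))
E
python3 go.py .549 .1895 .090 0; python3 go.py .549 .1895 .090 0
```

```text
t 6.35 pos [0.5587 0.189  0.1408] closing deg 0.3 grip 0.0868 F [-0.9  0.4 -0.4] M [0.02 0.03 0.03] q6 0.13
turn total [ 0.27 -0.08  0.07] shift total [ 0.01 -0.27  1.26]
t 6.35 pos [0.5587 0.189  0.1408] closing deg 0.3 grip 0.0868 F [-0.9  0.4 -0.4] M [0.02 0.03 0.03] q6 0.13
turn total [ 0.27 -0.08  0.07] shift total [ 0.01 -0.27  1.26]
```

```bash
python3 -m crank '0.27 -0.08 0.07 0 -0.27 0.6 -1; 0 0 0 0 0 0 -1;0 0 0 0 0 0 -1'; python3 go.py .549 .1895 .090 0
```

```text
time: 6.72
position: [0.5511, 0.1891, 0.1193]
tool_rot: [0.707, 0.707, 0.002, 0.002]
ft_force: [-0.7, 0.3, -0.3]
grip_width: 0.0872
t 6.72 pos [0.5511 0.1891 0.1193] closing deg -0.1 grip 0.0872 F [-0.7  0.3 -0.3] M [-0.06  0.06  0.03] q6 0.14
turn total [ 0.07 -0.01 -0.01] shift total [ 0.01 -0.06  0.73]
```

```bash
python3 -m crank '0.05 0 0 0 -0.06 0.4 -1; 0 0 0 0 0 0.3 -1; 0 0 0 0 0 0 -1;0 0 0 0 0 0 -1'; python3 go.py .549 .1895 .090 0;  python3 - <<'E'
from h import *
p=viewer.camera('scene');keep('s6',p)
q=viewer.camera('side');keep('d6',q)
a=overlay(p['img'],p,[],(270,170,370,290),4);b=overlay(q['img'],q,[],(220,170,320,290),4)
cv2.imwrite('pics/c6.png',cv2.hconcat([a,b]))
E
```

```text
time: 7.22
position: [0.549, 0.1892, 0.0897]
tool_rot: [0.707, 0.707, 0.001, 0.0]
ft_force: [0.8, -0.8, -0.5]
grip_width: 0.087
t 7.22 pos [0.549  0.1892 0.0897] closing deg -0.0 grip 0.087 F [ 0.8 -0.8 -0.5] M [-0.02 -0.03 -0.01] q6 0.14
turn total [ 0.02 -0.01 -0.01] shift total [ 0.01  0.   -0.01]
```

View pics/c6.png

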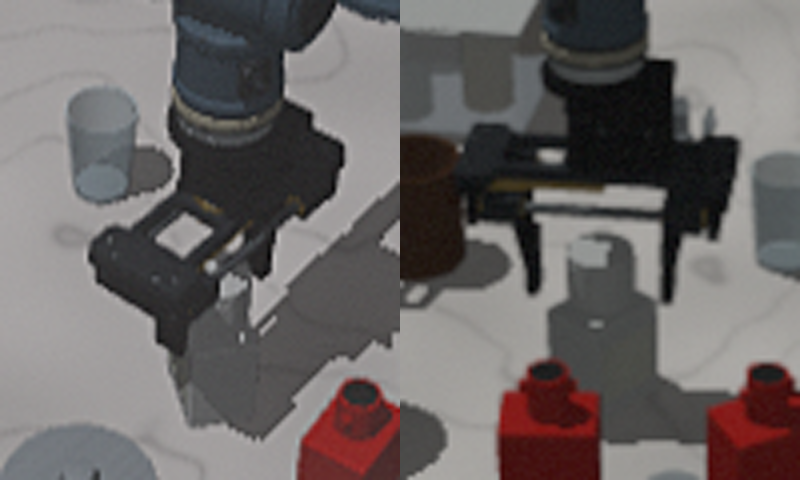

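The fingers straddle the cap, so I grip.

```bash
python3 -m crank '0 0 0 0 0 0 1; 0 0 0 0 0 0 1;0 0 0 0 0 0 1;0 0 0 0 0 0 1' 45; python3 -m crank '0 0 0 0 0 0 1;0 0 0 0 0 0 1;0 0 0 0 0 -0.5 1;0 0 0 0 0 -1 1;0 0 0 0 0 0 1'; python3 go.py .547 -.158 .2 0
```

```text
time: 7.82
position: [0.5497, 0.1893, 0.0909]
tool_rot: [0.707, 0.707, 0.002, 0.001]
ft_force: [0.3, 0.7, -0.2]
grip_width: 0.0548
time: 8.45
position: [0.5472, 0.1889, 0.1493]
tool_rot: [0.707, 0.707, -0.001, -0.001]
ft_force: [0.4, -0.0, -4.5]
grip_width: 0.0476
t 8.45 pos [0.5472 0.1889 0.1493] closing deg -0.0 grip 0.0476 F [ 0.4 -0.  -4.5] M [ 0.03 -0.04  0.01] q6 0.14
turn total [-0.03 -0.   -0.01] shift total [-8.67 -0.   -1.27]
```

```bash
python3 -m crank '0 0 0 -0.5 0 -0.3 1; 0 0 0 -1 0 -0.2 1;0 0 0 -1 0 0 1;0 0 0 -1 0 0 1;0 0 0 -1 0 0 1'; python3 -m crank '0 0 0 -1 0 0 1;0 0 0 -1 0 0 1; 0 0 0 -0.8 0 0 1;0 0 0 -0.4 0 0 1;0 0 0 0 0 0 1';python3 go.py .547 -.158 .17 -43
```

```text
time: 9.07
position: [0.5427, 0.0022, 0.1644]
tool_rot: [0.705, 0.709, -0.005, -0.004]
ft_force: [0.3, -0.3, -3.6]
grip_width: 0.0477
time: 9.7
position: [0.5379, -0.1363, 0.1598]
tool_rot: [0.708, 0.706, -0.008, -0.008]
ft_force: [-0.4, 0.7, -2.6]
grip_width: 0.0476
t 9.7 pos [ 0.5379 -0.1363  0.1598] closing deg -0.2 grip 0.0476 F [-0.4  0.7 -2.6] M [-0.01 -0.02 -0.01] q6 -0.43
turn total [-0.25  0.1   8.56] shift total [-0.54  0.22 -0.26]
```

```bash
python3 -m crank '-0.25 0 0.6 0 0 -0.3 1; 0 0 1 0 0 0 1;0 0 1 0 0 0 1;0 0 1 0 0 0 1;0 0 1 0 0 0 1'; python3 -m crank '0 0 1 0 0 0 1;0 0 1 0 0 0 1; 0 0 0.8 0 0 0 1;0 0 0.6 0 0 0 1;0 0 0 0 0 0 1';python3 go.py .547 -.158 .17 -43
```

```text
time: 10.32
position: [0.5347, -0.1282, 0.17]
tool_rot: [0.837, 0.547, -0.002, -0.005]
ft_force: [0.1, -0.0, -4.4]
grip_width: 0.0476
time: 10.95
position: [0.5315, -0.1186, 0.1684]
tool_rot: [0.909, 0.417, -0.004, -0.009]
ft_force: [-0.2, 0.0, -5.3]
grip_width: 0.0475
t 10.95 pos [ 0.5315 -0.1186  0.1684] closing deg -40.7 grip 0.0475 F [-0.2  0.  -5.3] M [-0.06  0.01 -0.  ] q6 0.28
turn total [-0.23  0.    0.46] shift total [-0.49  0.93 -0.06]
```

```bash
python3 -m crank '-0.23 0 0.46 -0.25 0.5 0 1; 0 0 0 -0.24 0.43 0 1;0 0 0 0 0 0 1;0 0 0 0 0 0 1';python3 go.py .547 -.158 .17 -43; python3 - <<'E'
from h import *
o=robot.get_obs(); x,y,z=o['position']
p=viewer.camera('scene');keep('s7',p)
q=viewer.camera('side');keep('d7',q)
keep('w7',viewer.camera('wrist'))
B=(.547,-.158,.165); J=(x,y,.165,z-.09)
a=overlay(p['img'],p,list(jar3d(*J))+br3d(*B),(190,110,290,240),4);b=overlay(q['img'],q,list(jar3d(*J))+br3d(*B),(235,110,335,240),4)
a0=overlay(p['img'],p,[],(190,110,290,240),4)
cv2.imwrite('pics/c7.png',cv2.hconcat([a,b]))
cv2.imwrite('pics/c7b.png',cv2.hconcat([a0,overlay(q['img'],q,[],(235,110,335,240),4)]))
E
```

```text
time: 11.45
position: [0.5474, -0.1605, 0.1677]
tool_rot: [0.917, 0.398, 0.0, 0.001]
ft_force: [-0.3, 0.6, -3.2]
grip_width: 0.0479
t 11.45 pos [ 0.5474 -0.1605  0.1677] closing deg -43.0 grip 0.0479 F [-0.3  0.6 -3.2] M [ 0.04  0.09 -0.02] q6 0.27
turn total [ 0.02  0.   -0.01] shift total [ 0.04 -0.05 -0.06]
```

View pics/c7.png

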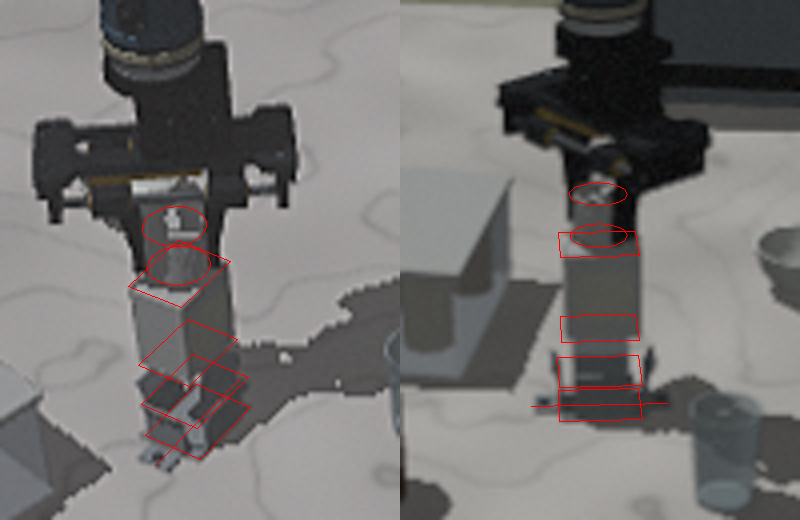

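View pics/c7b.png

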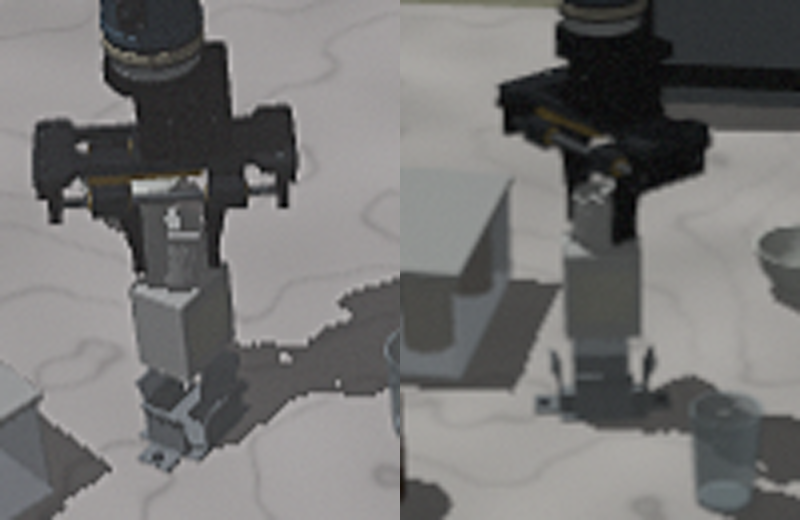

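View pics/w7.png

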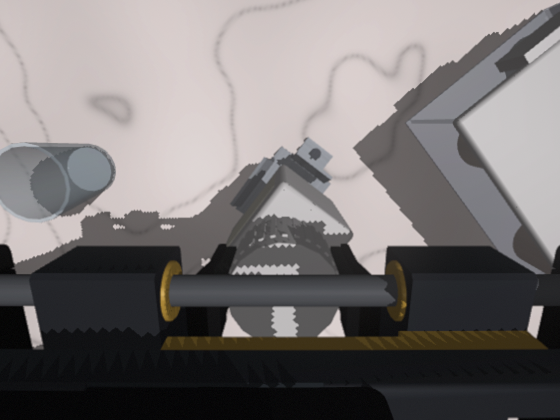

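```bash
python3 - <<'E'
from h import *
p=load('s7');q=load('d7')
f=lambda im:cv2.convertScaleAbs(im,alpha=1.5,beta=-20)
a=overlay(p['img'],p,[],(215,170,255,215),10);b=overlay(q['img'],q,[],(270,165,305,210),10)
cv2.imwrite('pics/c7d.png',f(cv2.hconcat([a,b])))
W=load('w7');cv2.imwrite('pics/w7c.png',f(overlay(W['img'],W,[],(200,130,370,250),4)))
E
```

```text
(no output)
```

View pics/c7d.png

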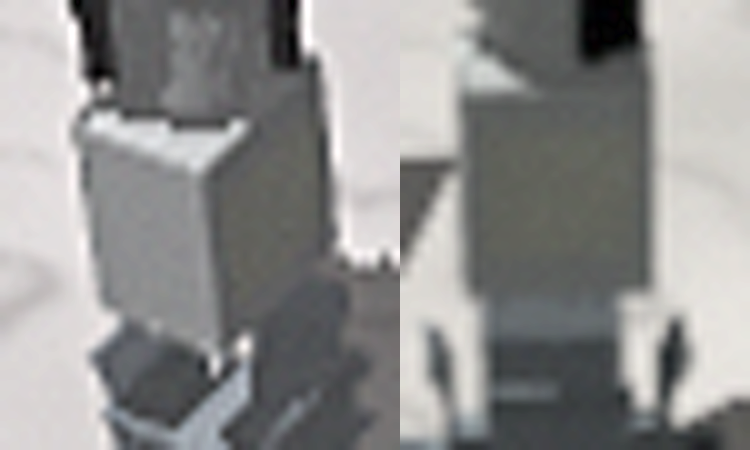

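View pics/w7c.png

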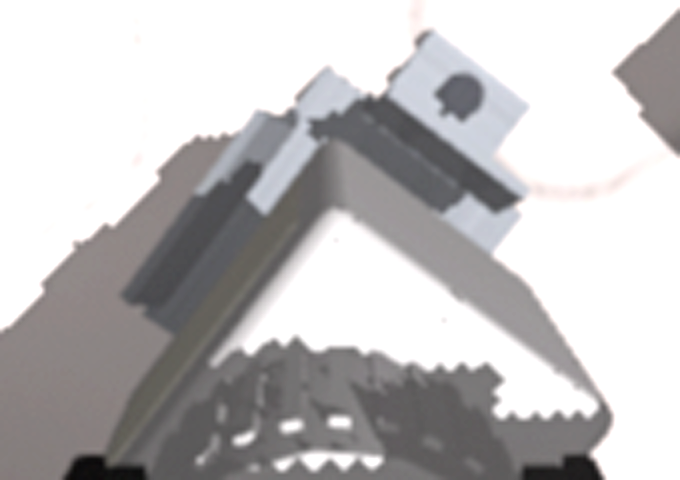

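```bash
cat > fit6.py <<'E'
from h import *
from scipy.optimize import least_squares
L={'A':(.033,.025),'B':(-.033,.025),'C':(-.033,-.025),'D':(.033,-.025)}
def X(k,v):
    a,b=L[k[0]]; h=.04 if k[1]=='t' else -.04
    s=.97 if 1 else 1
    return R.from_rotvec(v[3:]).apply([a*s,b*s,h])+v[:3]
def fit(obs,v0,cx):
    P={n:load(n) for n in obs}
    def f(v):
        out=[]
        for n,(wt,d) in obs.items():
            q=proj(P[n],[X(k,v) for k in d])
            out.append(wt*(q-np.array(list(d.values()))).ravel())
        return np.r_[np.concatenate(out)]
    r=least_squares(f,v0,loss='soft_l1')
    return r.x,f(r.x)
def rep(v):
    M=R.from_rotvec(v[3:]).as_matrix(); print('pos',v[:3].round(4),'yaw deg',np.degrees(np.arctan2(M[1,0],M[0,0])).round(1),'zaxis',M[:,2].round(3))
E
python3 - <<'E'
from fit6 import *
obs={'s7':(1,dict(Dt=(222.5,182.5),At=(235.3,186.8),Bt=(246.3,175.8),Db=(225,200.2),Ab=(236.8,204.4),Bb=(248,194.6))),
'd7':(1,dict(At=(276.2,173.8),Bt=(294.6,174),Ab=(276.6,193.8),Bb=(294.5,194))),
'w7':(1,dict(At=(284,182),Dt=(350.5,231.5),Ab=(283.3,165.8)))}
v,f=fit(obs,np.array([.547,-.16,.117,0,0,.165]),None); rep(v); print(f.round(1))
for n in obs:
    w,f=fit({n:obs[n],**({} if n!='w7' else {'s7':(.3,obs['s7'][1])})},v,None); print(n);rep(w)
E
```

```text
pos [ 0.5479 -0.1612  0.1153] yaw deg 11.5 zaxis [0.011 0.022 1.   ]
[-0.6 -0.4 -0.1  0.4  0.3 -0.4 -0.6  1.1  0.3  2.   0.1 -0.1 -1.3  1.
 -0.6 -0.1 -1.1  2.  -0.3  0.8 -2.1 -0.6  4.4  1.9 -0.4  0.3]
s7
pos [ 0.5007 -0.2146  0.0575] yaw deg 10.1 zaxis [0.005 0.01  1.   ]
d7
pos [ 0.5505 -0.2278  0.0865] yaw deg 4.8 zaxis [-0.002  0.035  0.999]
w7
pos [ 0.5466 -0.1622  0.104 ] yaw deg 10.1 zaxis [0.01  0.009 1.   ]
```

```bash
python3 - <<'E'
from h import *
B=(.547,-.158,.165)
p=load('s5');q=load('d5')
a=overlay(p['img'],p,br3d(*B),(215,185,265,235),8);b=overlay(q['img'],q,br3d(*B),(262,185,312,235),8)
w=load('w3');c=cv2.resize(overlay(w['img'],w,br3d(*B),(225,75,345,170),6),None,fx=.5,fy=.5)
a0=overlay(p['img'],p,[],(215,185,265,235),8)
cv2.imwrite('pics/c8.png',cv2.hconcat([a,a0])); cv2.imwrite('pics/c8b.png',b); cv2.imwrite('pics/c8c.png',overlay(w['img'],w,br3d(*B),(225,75,345,170),6))
E
```

```text
(no output)
```

View pics/c8.png

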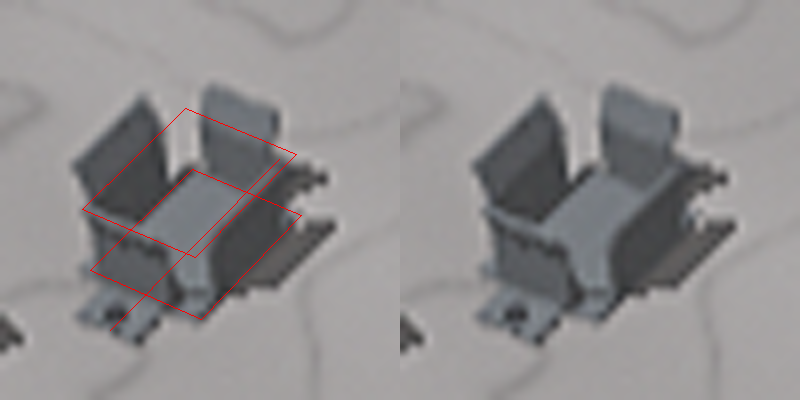

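View pics/c8b.png

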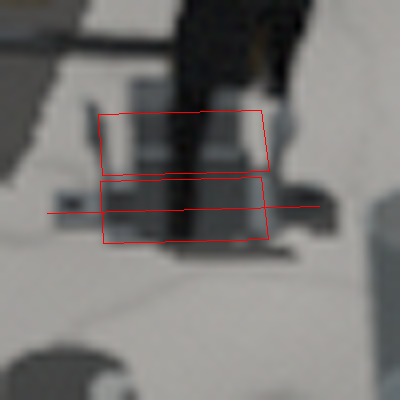

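View pics/c8c.png

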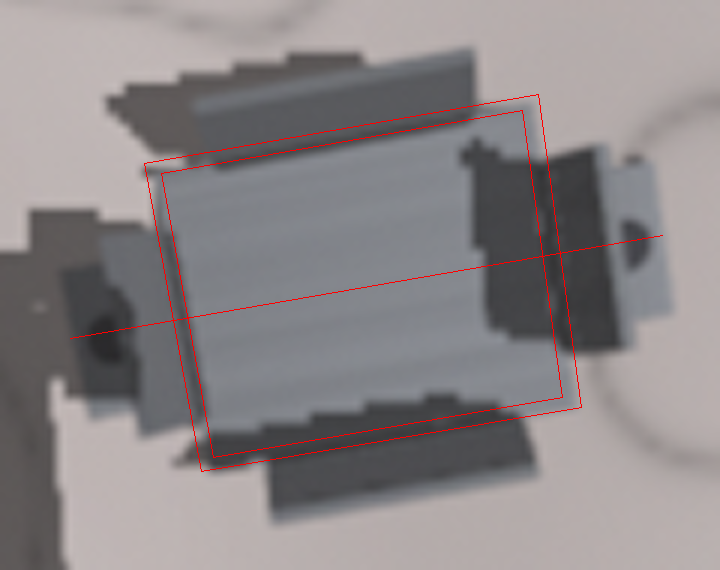

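The wrist overlay fits well, and jar yaw and bracket yaw agree within about 2°. I'll lower in steps and watch the force.

```bash
python3 -m crank '0 0 0 0.03 -0.03 0.5 1; 0 0 0 0 0 0.2 1;0 0 0 0 0 0 1';python3 go.py .547 -.159 .095 -43.5
```

```text
time: 11.98
position: [0.5475, -0.1576, 0.1398]
tool_rot: [0.917, 0.399, 0.0, 0.001]
ft_force: [0.1, 1.2, -3.7]
grip_width: 0.0477
t 11.97 pos [ 0.5475 -0.1576  0.1398] closing deg -42.9 grip 0.0477 F [ 0.1  1.2 -3.7] M [0.02 0.05 0.04] q6 0.27
turn total [0.03 0.   0.12] shift total [-0.03  0.01  1.12]
```

```bash
python3 -m crank '0 0 0.1 -0.03 0.01 0.4 1; 0 0 0 0 0 0.2 1;0 0 0 0 0 0 1';python3 go.py .547 -.159 .095 -43.5; python3 -m crank '0 0 0 0 0 0.2 1;0 0 0 0 0 0 1';python3 go.py .547 -.159 .095 -43.5
```

```text
time: 12.35
position: [0.5475, -0.1591, 0.1149]
tool_rot: [0.919, 0.395, 0.001, 0.002]
ft_force: [-0.5, 0.2, -3.4]
grip_width: 0.0479
t 12.35 pos [ 0.5475 -0.1591  0.1149] closing deg -43.4 grip 0.0479 F [-0.5  0.2 -3.4] M [-0.03  0.09  0.01] q6 0.28
turn total [ 0.04 -0.    0.01] shift total [-0.01 -0.01  0.5 ]
time: 12.6
position: [0.5477, -0.1592, 0.1065]
tool_rot: [0.919, 0.395, 0.001, 0.002]
ft_force: [-1.0, 0.3, -4.0]
grip_width: 0.0475
t 12.6 pos [ 0.5477 -0.1592  0.1065] closing deg -43.4 grip 0.0475 F [-1.   0.3 -4. ] M [0.02 0.07 0.01] q6 0.28
turn total [ 0.05 -0.01  0.01] shift total [-0.01 -0.02  0.29]
```

```bash
python3 -m crank '0 0 0 0 0 0.18 1;0 0 0 0 0 0 1';python3 -m crank '0 0 0 0 0 0.1 1;0 0 0 0 0 0 1';python3 go.py .547 -.159 .093 -43.5
```

```text
time: 12.85
position: [0.548, -0.1594, 0.099]
tool_rot: [0.919, 0.395, 0.001, 0.002]
ft_force: [0.4, 0.2, -2.9]
grip_width: 0.0477
time: 13.1
position: [0.5482, -0.1594, 0.0949]
tool_rot: [0.919, 0.395, 0.001, 0.002]
ft_force: [0.5, -0.3, -4.0]
grip_width: 0.0475
t 13.1 pos [ 0.5482 -0.1594  0.0949] closing deg -43.4 grip 0.0475 F [ 0.5 -0.3 -4. ] M [-0.02  0.03 -0.  ] q6 0.28
turn total [ 0.06 -0.01  0.01] shift total [-0.01 -0.03  0.05]
```

```bash
python3 -m crank '0.05 0 0 0 -0.02 0.06 1;0 0 0 0 0 0.0 1';python3 -m crank '0 0 0 0 0 0.05 1;0 0 0 0 0 0 1';python3 go.py .547 -.159 .093 -43.5
```

```text
time: 13.35
position: [0.5485, -0.1592, 0.0939]
tool_rot: [0.919, 0.395, 0.001, 0.001]
ft_force: [-0.5, 0.3, -1.8]
grip_width: 0.0477
time: 13.6
position: [0.5484, -0.1591, 0.0937]
tool_rot: [0.919, 0.395, 0.001, 0.001]
ft_force: [-0.8, 0.5, 1.9]
grip_width: 0.0472
t 13.6 pos [ 0.5484 -0.1591  0.0937] closing deg -43.4 grip 0.0472 F [-0.8  0.5  1.9] M [ 0.07  0.26 -0.02] q6 0.28
turn total [ 0.04 -0.02  0.01] shift total [-0.02 -0.03  0.02]
```

Floor contact. I check the seat in the pictures before pressing.

```bash
python3 -m crank '0 0 0 0 0 0.02 1;0 0 0 0 0 0 1';python3 - <<'E'
from h import *
p=viewer.camera('scene');keep('s9',p);q=viewer.camera('side');keep('d9',q);keep('w9',viewer.camera('wrist'))
a=overlay(p['img'],p,[],(205,160,265,235),6);b=overlay(q['img'],q,[],(255,160,315,235),6)
cv2.imwrite('pics/c9.png',cv2.hconcat([a,b]))
W=load('w9');cv2.imwrite('pics/w9c.png',overlay(W['img'],W,[],(200,130,370,250),4))
E
```

```text
time: 13.85
position: [0.5483, -0.1591, 0.0938]
tool_rot: [0.919, 0.395, 0.002, 0.002]
ft_force: [-1.0, -0.1, 0.6]
grip_width: 0.0477
```

View pics/c9.png

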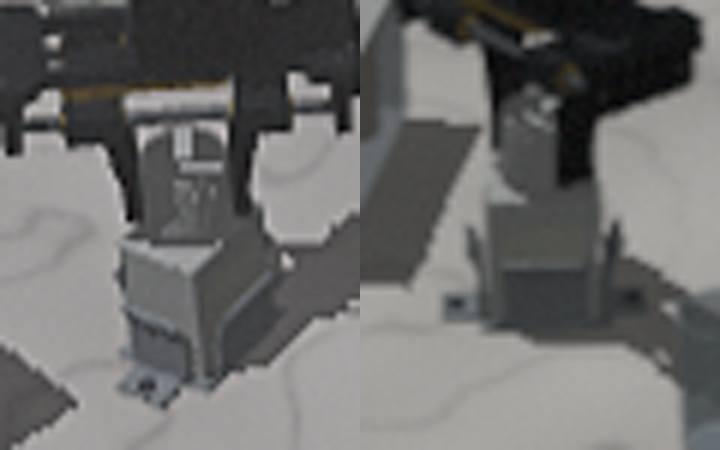

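View pics/w9c.png

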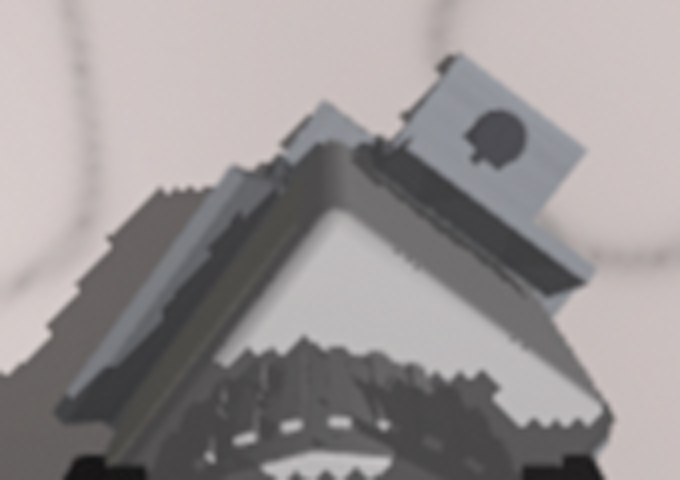

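Seated: in the scene view (lower-left) the jar stands among the tabs with its sides parallel to them, and the cap is still up on its bare neck. Now I press down.

```bash
python3 -m crank '0 0 0 0 0 0.1 1;0 0 0 0 0 0 1' 60;python3 go.py .5483 -.159 .086 -43.5; python3 -m crank '0 0 0 0 0 0.1 1;0 0 0 0 0 0 1';python3 go.py .5483 -.159 .086 -43.5
```

```text
time: 14.25
position: [0.5484, -0.1591, 0.091]
tool_rot: [0.918, 0.395, 0.001, 0.001]
ft_force: [-2.7, 2.2, 8.4]
grip_width: 0.0474
t 14.25 pos [ 0.5484 -0.1591  0.091 ] closing deg -43.4 grip 0.0474 F [-2.7  2.2  8.4] M [0.2  0.58 0.04] q6 0.28
turn total [ 0.04 -0.02  0.02] shift total [ 0.   -0.    0.12]
time: 14.5
position: [0.5484, -0.1591, 0.0893]
tool_rot: [0.918, 0.396, 0.001, 0.002]
ft_force: [-3.6, 0.8, 12.0]
grip_width: 0.0471
t 14.5 pos [ 0.5484 -0.1591  0.0893] closing deg -43.4 grip 0.0471 F [-3.6  0.8 12. ] M [ 0.2   0.64 -0.01] q6 0.28
turn total [ 0.05 -0.02  0.02] shift total [-0.   -0.    0.08]
```

```bash
python3 -m crank '0 0 0 0 0 0.13 1;0 0 0 0 0 0 1';python3 go.py .5483 -.159 .086 -43.5; python3 -m crank '0 0 0 0 0 0.1 1;0 0 0 0 0 0 1';python3 go.py .5483 -.159 .086 -43.5
```

```text
time: 14.75
position: [0.5484, -0.1591, 0.0873]
tool_rot: [0.918, 0.396, 0.002, 0.002]
ft_force: [-4.5, 1.5, 13.7]
grip_width: 0.0475
t 14.75 pos [ 0.5484 -0.1591  0.0873] closing deg -43.4 grip 0.0475 F [-4.5  1.5 13.7] M [ 0.26  0.77 -0.01] q6 0.28
turn total [ 0.06 -0.02  0.02] shift total [-0.   -0.    0.03]
time: 15.0
position: [0.5484, -0.159, 0.0873]
tool_rot: [0.918, 0.396, 0.002, 0.003]
ft_force: [-4.3, 1.1, 14.2]
grip_width: 0.0471
t 15.0 pos [ 0.5484 -0.159   0.0873] closing deg -43.4 grip 0.0471 F [-4.3  1.1 14.2] M [ 0.27  0.78 -0.03] q6 0.28
turn total [ 0.07 -0.02  0.03] shift total [-0.   -0.    0.03]
```

```bash
python3 -m crank '0 0 -0.5 0 0 0.2 1;0 0 -1 0 0 0.2 1;0 0 -1 0 0 0.2 1;0 0 0 0 0 0.15 1';python3 go.py .5483 -.159 .086 28
```

```text
time: 15.5
position: [0.5496, -0.1596, 0.0854]
tool_rot: [0.869, 0.495, 0.004, 0.006]
ft_force: [-9.2, 3.7, 31.0]
grip_width: 0.0473
t 15.5 pos [ 0.5496 -0.1596  0.0854] closing deg -30.7 grip 0.0473 F [-9.2  3.7 31. ] M [0.78 1.91 0.  ] q6 0.06
turn total [  0.15   0.08 -11.74] shift total [-0.   -0.04 -0.02]
```

```bash
python3 -m crank '0.1 0.05 -1 0 0 0.05 1;0 0 -1 0 0 0.07 1;0 0 -1 0 0 0.07 1;0 0 0 0 0 0.05 1';python3 go.py .5483 -.159 .086 32
```

```text
time: 16.0
position: [0.55, -0.1597, 0.0858]
tool_rot: [0.795, 0.607, 0.004, 0.004]
ft_force: [-4.6, 1.5, 15.7]
grip_width: 0.0474
t 16.0 pos [ 0.55   -0.1597  0.0858] closing deg -15.2 grip 0.0474 F [-4.6  1.5 15.7] M [ 0.28  0.85 -0.01] q6 -0.22
turn total [ 0.12  0.03 -9.44] shift total [ 0.01 -0.04 -0.01]
```

```bash
python3 -m crank '0.1 0 -1 0 0 0.08 1;0 0 -1 0 0 0.08 1;0 0 -1 0 0 0.08 1;0 0 0 0 0 0.06 1';python3 go.py .5483 -.159 .086 32; python3 -m crank '0.1 0 -1 0 0 0.07 1;0 0 -1 0 0 0.07 1;0 0 -1 0 0 0.07 1;0 0 0 0 0 0.05 1';python3 go.py .5483 -.159 .086 32
```

```text
time: 16.5
position: [0.5506, -0.16, 0.0855]
tool_rot: [0.706, 0.708, 0.002, 0.002]
ft_force: [-4.7, 1.4, 14.5]
grip_width: 0.0469
t 16.5 pos [ 0.5506 -0.16    0.0855] closing deg 0.2 grip 0.0469 F [-4.7  1.4 14.5] M [ 0.33  0.87 -0.01] q6 -0.48
turn total [ 0.06  0.03 -6.36] shift total [ 0.03 -0.06 -0.01]
time: 17.0
position: [0.5509, -0.1608, 0.0855]
tool_rot: [0.604, 0.797, -0.002, 0.001]
ft_force: [-4.3, 1.6, 13.2]
grip_width: 0.0472
t 17.0 pos [ 0.5509 -0.1608  0.0855] closing deg 15.6 grip 0.0472 F [-4.3  1.6 13.2] M [ 0.37  0.71 -0.04] q6 -0.75
turn total [-0.02  0.05 -3.28] shift total [ 0.06 -0.05 -0.01]
```

```bash
python3 -m crank '0 0 -1 0 0 0.12 1;0 0 -1 0 0 0.1 1;0 0 -1 0 0 0.1 1;0 0 -0.5 0 0 0.06 1;0 0 0 0 0 0 1';python3 go.py .5483 -.159 .086 32; python3 - <<'E'
from h import *
p=viewer.camera('scene');keep('s10',p);q=viewer.camera('side');keep('d10',q);W=viewer.camera('wrist');keep('w10',W)
a=overlay(p['img'],p,[],(205,160,265,235),6);b=overlay(q['img'],q,[],(255,160,315,235),6)
cv2.imwrite('pics/c10.png',cv2.hconcat([a,b]))
E
```

```text
time: 17.62
position: [0.5507, -0.1608, 0.0874]
tool_rot: [0.474, 0.881, -0.001, 0.003]
ft_force: [-3.8, 1.2, 11.3]
grip_width: 0.0472
t 17.62 pos [ 0.5507 -0.1608  0.0874] closing deg 33.4 grip 0.0472 F [-3.8  1.2 11.3] M [0.28 0.6  0.02] q6 -1.06
turn total [0.01 0.08 0.28] shift total [ 0.07 -0.02  0.04]
```

View pics/c10.png

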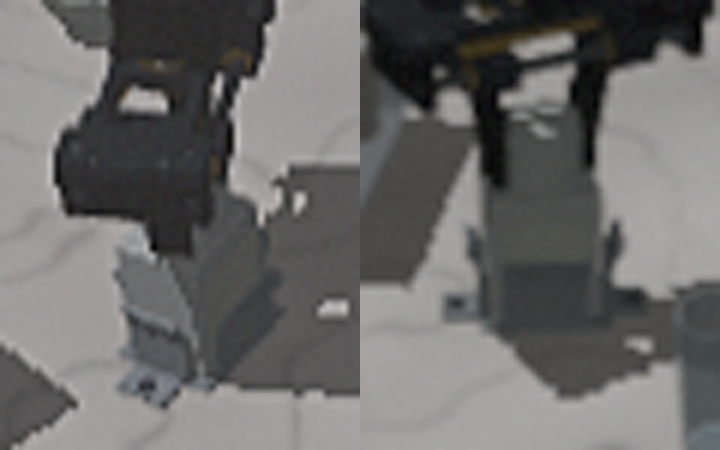

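View pics/w10.png

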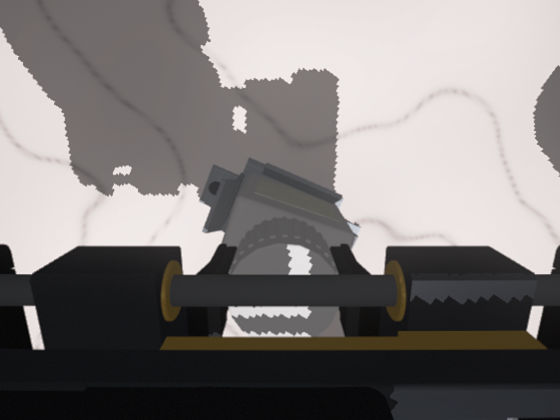

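Gripper turned 77° and the jar stayed square in the bracket. I lift gently and watch whether the jar comes along.

```bash
python3 -m crank '0 0 0 0 0 -0.12 1;0 0 0 0 0 0 1';python3 -m crank '0 0 0 0 0 -0.1 1;0 0 0 0 0 0 1'; python3 go.py .5483 -.159 .13 32
```

```text
time: 18.02
position: [0.5506, -0.1608, 0.0938]
tool_rot: [0.474, 0.881, -0.002, 0.004]
ft_force: [-2.8, 1.2, 4.7]
grip_width: 0.0476
time: 18.27
position: [0.5505, -0.1609, 0.0974]
tool_rot: [0.474, 0.881, -0.002, 0.003]
ft_force: [-1.7, -0.1, -0.1]
grip_width: 0.0469
t 18.27 pos [ 0.5505 -0.1609  0.0974] closing deg 33.4 grip 0.0469 F [-1.7 -0.1 -0.1] M [0.1  0.14 0.02] q6 -1.06
turn total [0.01 0.09 0.28] shift total [ 0.06 -0.02 -0.82]
```

```bash
python3 -m crank '0 0 0 0 0 -0.08 1;0 0 0 0 0 0 1';python3 -m crank '0 0 0 0 0 -0.1 1;0 0 0 0 0 0 1'; python3 go.py .5483 -.159 .13 32;  python3 - <<'E'
from h import *
p=viewer.camera('scene');keep('s11',p);q=viewer.camera('side');keep('d11',q)
a=overlay(p['img'],p,[],(205,160,265,235),6);b=overlay(q['img'],q,[],(255,160,315,235),6)
cv2.imwrite('pics/c11.png',cv2.hconcat([a,b]))
E
```

```text
time: 18.52
position: [0.5505, -0.161, 0.0998]
tool_rot: [0.474, 0.881, -0.002, 0.003]
ft_force: [-0.6, -0.6, -0.1]
grip_width: 0.0475
time: 18.77
position: [0.5505, -0.161, 0.1036]
tool_rot: [0.474, 0.881, -0.002, 0.003]
ft_force: [-1.2, 0.3, -0.6]
grip_width: 0.0473
t 18.77 pos [ 0.5505 -0.161   0.1036] closing deg 33.4 grip 0.0473 F [-1.2  0.3 -0.6] M [0.04 0.09 0.01] q6 -1.06
turn total [0.   0.08 0.28] shift total [ 0.07 -0.02 -0.66]
```

View pics/c11.png

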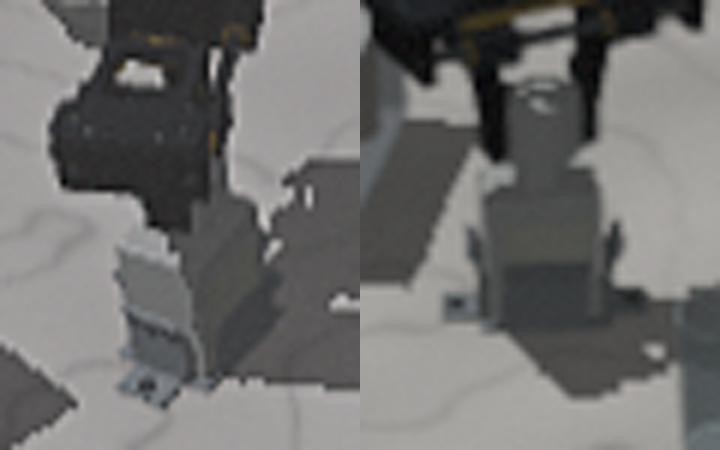

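The jar stays while the gripper is 10 mm up with almost no load, so the cap is free. I lift straight up.

```bash
python3 -m crank '0 0 0 0 0 -0.3 1;0 0 0 0 0 -0.3 1;0 0 0 0 0 -0.4 1;0 0 0 0 0 -0.3 1;0 0 0 0 0 0 1'; python3 -m crank '0 0 0 0 0 0 1;0 0 0 0 0 0 1'; python3 go.py .5483 -.159 .155 33;  python3 - <<'E'
from h import *
p=viewer.camera('scene');keep('s12',p);q=viewer.camera('side');keep('d12',q);keep('w12',viewer.camera('wrist'))
a=overlay(p['img'],p,[],(205,130,265,235),6);b=overlay(q['img'],q,[],(255,130,315,235),6)
cv2.imwrite('pics/c12.png',cv2.hconcat([a,b])[:600])
E
```

```text
time: 19.5
position: [0.5519, -0.1612, 0.1608]
tool_rot: [0.474, 0.88, -0.001, 0.005]
ft_force: [-0.6, 0.1, -1.6]
grip_width: 0.0472
time: 19.75
position: [0.5515, -0.1609, 0.1605]
tool_rot: [0.474, 0.88, -0.001, 0.005]
ft_force: [0.1, -0.2, -0.6]
grip_width: 0.0471
t 19.75 pos [ 0.5515 -0.1609  0.1605] closing deg 33.4 grip 0.0471 F [ 0.1 -0.2 -0.6] M [ 0.09 -0.04 -0.01] q6 -1.06
turn total [0.03 0.12 0.08] shift total [ 0.09 -0.04  0.14]
```

View pics/c12.png

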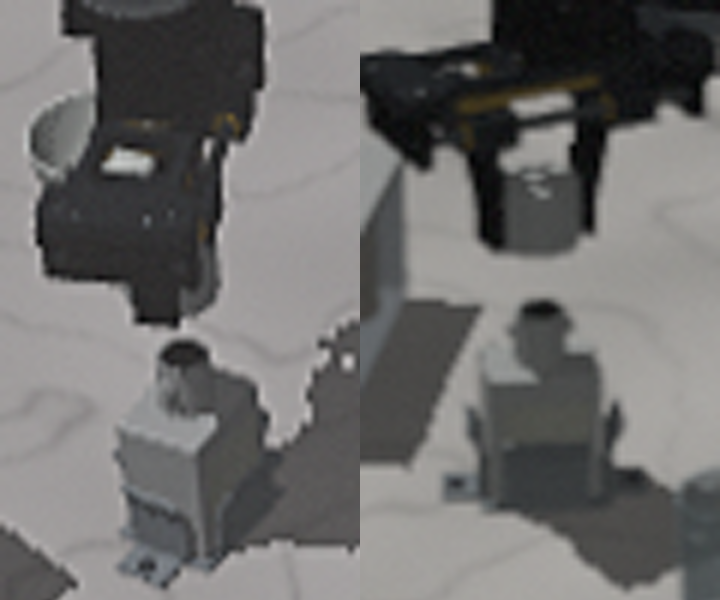

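View pics/w12.png

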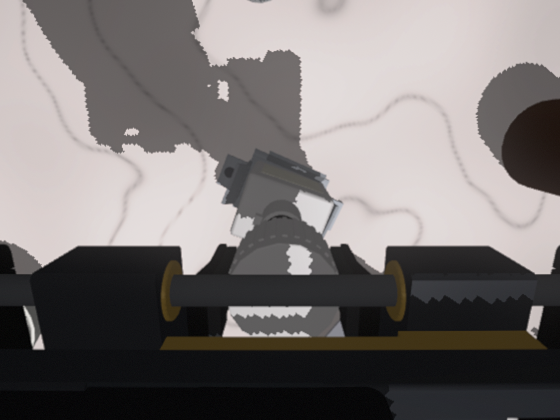

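The mouth is open (scene crop (185,352)). The jar stands square in the bracket at the same height as when it was seated. The cap is level in the fingers, about 35 mm above the mouth. Handing in.

```bash
python3 -c "
from h import *
print(robot.hand_in()); o=robot.get_obs(); print(o['time'],o['position'].round(4),o['grip_width'],o['ft_force'].round(1))"
```

```text
the job is handed in; nothing more can be done
None
the job is handed in; nothing more can be done
```

I took the white jar by its cap, turned it about 43° clockwise and lowered it into the bracket until it touched the floor with the cap still locked. I then pressed the cap down about 8 mm and turned the gripper 77° (1.34 rad) anticlockwise. The cap came off cleanly, and I handed in at about 20 s still holding it.

**Last checks:**
- **Jar:** it stands square between the tabs with its mouth open. In the scene picture its shoulder is within about 2 pixels of where it was when seated, so I judged it fully down by eye rather than by a fresh fit.
- **Cap:** the gripper opening was 47 mm and the tool was level to under 1°. From the tool height, the rim is roughly 35 to 45 mm above the mouth. The cap axis is within about 5 mm of the jar's.
- **Other things:** nothing near the bracket looked disturbed, and no contact with other objects showed in the forces. I did not re-measure the positions of the other items.

**Disagreements:**
- **Press force:** it reached 31 N for a moment against the cap's hard stop, more than I meant. I eased off, and it was about 11 N by the end of the twist.
- **Bracket position:** the scene camera placed the bracket about 2 mm away from where the wrist camera did. I went with the wrist camera, and the jar went in without side load.
- **Hand-in:** it gave no verdict, and the state could not be read afterwards.

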